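Turn the half-cured chip over and shut the UV hood

TASK

The first half of the UV cure is over, and one of the two printed chips on the curing deck still has its blue channel face up: tip it over with the spatula so that it lies flat on the ribs with its orange back up, keeping the fingers off both sticky chips and leaving the chip that is already turned where it lies. Then lay the spatula down on the table and lower the hood, without letting it drop, until it is fully shut over both chips. Leave the other things on the bench alone.

Things in the scene. Friction and masses are not known exactly. Their poses are not given: they have to be found in the camera images.
- curing_unit: Benchtop UV curing unit, fixed: grey base 164 (x) x 174 (y) x 50 mm high, a bright flat rimless deck on top, a white hood hinged on its rear edge. Origin: centre of the underside, on the table; x to the rear (hinge side), y to its left, z up; display and knob face -x; up to 10 deg off square to the robot. Two chip lanes run along x on the deck (see lane points).
- lane_0 (a point): Middle of the left lane, on the deck surface, at x = -4, y = +40, z = 50 mm of the unit; same axes. Each lane has two grippy dark silicone ribs, 140 mm long in x (-70 to +70 from here), 4 mm wide, 7 mm high, centred at y = +14 and -14 mm from here; a chip lies across them, leaving under it a channel 24 mm wide and 7 mm deep, open at the front.
- lane_1 (a point): The same point of the right lane, at x = -4, y = -40, z = 50 mm of the unit.
- hood (a joint): Hood angle, rad: 0 shut, growing as the front rises; 1.66 is the stop, just past upright. White shell with amber window, 154 mm deep from hinge to front wall, 164 mm wide, 38 mm tall, 32 mm clear inside, 0.35 kg. Starts at 1.3 to 1.6. Hinge friction holds it only while steeper than about 0.9 rad; below that it falls unless held.
- hood_hinge (a point): Middle of the hinge axis, at x = +77, y = 0, z = 50 mm of the unit; the axis runs along the unit's y.
- hood_handle (a point): Middle of the handle: a round steel bar, 10 mm thick, 92 mm long, parallel to the hinge, 34 mm out from the hood's front wall on two end posts. Shut: 188 mm in front of the hinge and 16 mm above it; it swings with the hood, so on the open hood it stands highest. Vertical fingers can straddle it, one in front and one behind, at every hood angle while it turns between them.
- chip_todo: Printed flow chip, flat plate 42 (x) x 46 (y) x 6 (z) mm, 14 to 28 g, origin at its middle. +z: white face with a thin blue meander and two blue ports; -z: plain orange back. Starts z up, across the ribs of either lane, its middle 16 to 32 mm in front of the unit's middle, x to the rear. Tipped over its rear edge it lands about 42 mm further back, inside the hood's walls.
- chip_done: The second, equal chip, in the other lane, already turned: orange back up (its z points down). It must stay where it is.
- spatula: Lifting spatula, 60 g, flat on the table: black square handle 14 mm wide, 14 mm high, from x = -65 to +25 mm, then a steel blade 14 mm wide, 2 mm thick, to x = +80 mm; both share one flat underside. Origin: on the underside of the handle near its balance point, a good place to grip; x points to the blade tip, z up.
- spatula_tip (a point): Blade tip of the spatula, mid-thickness (80 mm in front of the spatula's origin, 1 mm above its underside).
- media_bottle: Bystander: clear media bottle with blue cap, 56 mm diameter, 119 mm high; origin at the centre of its foot.
- petri: Bystander: round white petri dish, 59 mm diameter, 15 mm high; origin at the centre of its foot.
- pipette: Bystander: micropipette lying down, 55 x 216 x 27 mm; its length runs along its own y; origin at its middle on the table.
- marker: Bystander: marker pen lying down, 135 mm long along its y, 16 mm thick.
- syringe: Bystander: small syringe lying down, 85 mm long along its y, 25 mm wide, 16 mm high.
- tweezers_steel: Bystander: steel tweezers lying flat, 120 mm long along their y, 10 mm high.
Things that resemble listed ones, but are neither listed nor needed, are in the scene too. What is shaped like the chip_todo but yellow is not meant.

How it is judged:
By the outcome, as a careful person would: the job done as asked, in the order asked, and still so for the second after the job is handed in, with the robot touching nothing.
It also fails if it takes over 64 s, if anything falls off the work surface, if the arm or the gripper's body presses on something with over 40 N, if the wrist force passes 120 N, or if a joint passes its speed limit or range.

ROBOT

A 6-joint arm with a two-finger parallel gripper is mounted at the origin on a cart in front of the work surface, level with it; the furniture and walls round the work are solid. World frame = base frame: x ahead of the robot, y to its left, z up, the work surface at z = 0. Lengths are in m, angles in rad, forces in N, time in s.
With the tool pointing down it reaches from about 0.325 to 0.9 m from the base axis. Payload 6.1 kg.
Tool frame: the origin (TCP) lies at the very end of the fingers, on their centre line; the grasp point (between the pads) lies grip_depth behind it (grip_depth is the distance from the TCP to the grasp point, in m); z points along the fingers, y is the line along which they close (so a half turn about z gives the same grasp; the last joint's range is limited). The gripper opens to 85 mm and grips with 20 to 120 N. Pads are 22 mm wide; open, the fingers measure 114 mm over their backs; the gripper's body (76 mm by 85 mm) begins 54 mm behind the grasp point. The pads swing forward as they close: fully open they stand 13 mm farther back than shut.
Start: joints at [1.169, 0.22, 1.526, -0, 1.395, -0.126], TCP at [0.17, 0.601, 0.231] pointing down, gripper open.
Joint ranges: [-2.98, 2.98], [-0.91, 2.08], [0.09, 2.57], [-1.24, 4.39], [0.2, 2.65], [-2.68, 2.68]. Speed limits (rad/s): [2.57, 2.57, 3.01, 3.14, 3.14, 3.14].

INTERFACE

Orientations are given as a rotation vector (axis times angle).
In Python, from workcell import observe, grab_frame, calibration, job_done, spot_in, landmark_of, grip_depth gives the robot as it stands. The module is installed in compiled form; this text tells all that it offers.
- The arm moves only by the tool servo_tool, never from a script. Its argument "steps" is a list of rows, each an object of numbers: "x", "y", "z": the shift along the tool's x, y, z in m; "rx", "ry", "rz": the turn, a rotation vector about the tool's x, y, z in rad. In form: [{"x": .., "y": .., "z": .., "rx": .., "ry": .., "rz": ..}, ...]. A call has 1 to 10 rows; each row is the pose to reach, as a shift and turn from the pose commanded when the call began, along the tool's axes at that moment; what a row does not reach only later rows make up. A row lasts 1/8 s, in which the tool goes at most 62.5 mm and 10.7 degrees, less where a joint would pass 70% of its speed; a pose out of reach is approached as far as the arm can. A call with a gripper value outside its range is refused whole. "hand" is the finger opening in m, from 0 to 0.0854, set as the call begins (left out, the last holds). The fingers move at their own pace and stop on an object; "newtons" is the grip in N (left out, the last holds). Time passes only in rows, so rows that repeat a pose let the fingers close. It gives the time, the measured TCP pose, the force, the opening and the grip force at its end, in the units of the state.
- observe(): the state, without advancing time (a new reading comes with each control period).
- grab_frame(name): name is "scene" or "top" or "wrist"; returns the picture (400x640x3 uint8, red, green, blue); there is no depth.
- calibration(name): a dict with "camera_matrix" (3x3 intrinsics, pixels), "T" (4x4, takes a point from camera to world coordinates); the wrist camera has in their place "tool_from_camera" (4x4, takes a point from camera to tool coordinates, whose origin is the TCP and whose axes are the flange's). Camera axes: x right, y up, looking along -z (the intrinsics and any distortion apply to the point x, -y, -z); pixel columns grow to the right and rows downward; lengths in m; the calibration is good to about 2 mm. The wrist camera is an equidistant fisheye: a pixel r from the principal point sees the ray r / f radians off the axis. A picture is of the moment at which its call begins: read the wrist's pose just before it. calibration takes no time and is no camera call.
- job_done(): hands the job in; it is judged then, once.
Trained networks look in the newest picture that a camera, given by its name, has taken for a name from the list of things; names that differ only in an ending like _2 or _b are one class to them, and where a whole thing is asked for, a point or a joint stands for the part that bears it (a point fixed in the world has none). Each returns a list of dicts, best first, with "p" (0 to 1); they miss things now and then, are a little off and sometimes report something else, mostly with a low value. They report only what shows in the picture. A call takes as long as a camera call. They do not tell look-alikes from the thing itself.
- spot_in(camera, target): "box" ([left, top, right, bottom] in pixels, round what is visible of it).
- landmark_of(camera, target): "location" ([column, row] in pixels: a listed point, or the origin of a listed thing).
The state is a dict: "time": time; "q": joint angles; "joint_velocities": joint speeds; "joint_torque": joint torques, N m; "position": TCP position; "eef_rot": TCP orientation; "wrist_force": force on the tool from outside, world axes, zero at the start; "moment": the same for the moment, N m; "grip_width": finger opening in m; "finger_force": force on a finger pad.
Only numpy, scipy, OpenCV 4.12 (cv2) and the standard library are available. Lean on these libraries where they do the work, as an engineer would, in place of code of your own. Each camera call takes 0.05 s, during which the arm holds its last target. There are 200 camera calls.

## Working session

There is one attempt and no reset: what is moved stays moved. The work goes in short steps, Python scripts to look and compute and a tool call to move; the robot and the scene stay as the last step left them, time stands still between calls to the robot, and variables do not carry over. Pictures are saved under pics/ and viewed, at most 14 in all, crops included, and the job is handed in when it is done.

Besides the shell and the picture viewer there is one more tool, called after ">>>" by a JSON object that holds its "api" and its "payload", one argument or row to a line. servo_tool: Moves the arm, as the interface text tells. Its arguments: {"type":"object","properties":{"steps":{"type":"array","items":{"type":"object","properties":{"x":{"type":"number"},"y":{"type":"number"},"z":{"type":"number"},"rx":{"type":"number"},"ry":{"type":"number"},"rz":{"type":"number"}}}},"hand":{"type":"number"},"newtons":{"type":"number"}},"required":["steps"]}

```bash
mkdir -p pics; ls; cat > h.py <<'E'
import numpy as np,cv2
from workcell import *
from scipy.spatial.transform import Rotation as R
def save(cam,name):
    im=grab_frame(cam); cv2.imwrite('pics/'+name,im[:,:,::-1]); return im
def ray(cam,px):
    c=calibration(cam);K=np.array(c['camera_matrix'],float);T=np.array(c['T'])
    d=np.linalg.inv(K)@[px[0],px[1],1]; d=np.array([d[0],-d[1],-d[2]])
    return T[:3,3],T[:3,:3]@d
def onz(cam,px,z):
    o,d=ray(cam,px); return o+d*(z-o[2])/d[2]
def proj(cam,P):
    c=calibration(cam);K=np.array(c['camera_matrix'],float);T=np.array(c['T'])
    p=T[:3,:3].T@(np.array(P)-T[:3,3]); p=K@[p[0],-p[1],-p[2]]; return p[:2]/p[2]
E
python3 - <<'E'
from h import *
print(observe()); print(grip_depth)
print({k:v for k,v in calibration('top').items()},calibration('scene'),calibration('wrist'))
a=save('top','top0.png');
for n in ['curing_unit','lane_0','lane_1','hood_hinge','hood_handle','chip_todo','chip_done','spatula','spatula_tip']:
    print(n,[(np.round(r['location']),round(r['p'],2)) for r in landmark_of('top',n)],[(np.round(r['box']),round(r['p'],2)) for r in spot_in('top',n)][:3])
b=save('scene','scene0.png')
for n in ['lane_0','lane_1','hood_hinge','hood_handle','chip_todo','chip_done','spatula','spatula_tip']:
    print(n,[(np.round(r['location']),round(r['p'],2)) for r in landmark_of('scene',n)])
cv2.imwrite('pics/both.png',cv2.resize(np.vstack([a,b]),(800,1000))[:,:,::-1])
E
```

```text
pics
{'time': 0.0, 'q': array([ 1.16890049e+00,  2.21216729e-01,  1.52762159e+00, -2.38505958e-05,
        1.39468369e+00, -1.26101581e-01]), 'joint_velocities': array([-2.10396092e-04, -4.65368679e-04, -1.34006148e-03,  9.87161206e-05,
       -1.88459653e-04, -7.98141846e-04]), 'joint_torque': array([ 1.01897647e-04, -4.96894205e+01, -3.89397562e+01,  1.47159801e-05,
        1.09970316e-02, -2.39386111e-05]), 'position': array([0.16996848, 0.60081664, 0.23019951]), 'eef_rot': array([-4.31772116e-01, -3.11129362e+00,  2.93480796e-03]), 'wrist_force': array([-0.00878907,  0.41100336, -0.30639589]), 'moment': array([ 0.00525821, -0.0131686 , -0.00161516]), 'finger_force': 0.0, 'grip_width': 0.08557409555784003}
0.0187
{'camera_matrix': array([[381.35159655,   0.        , 325.83533675],
       [  0.        , 381.35159655, 200.69445179],
       [  0.        ,   0.        ,   1.        ]]), 'T': array([[-0.02172296,  0.99327974, -0.11368148,  0.42602448],
       [-0.99976291, -0.02141216,  0.00395448, -0.12453289],
       [ 0.00149374,  0.11374043,  0.99350938,  0.96109769],
       [ 0.  
[... 1813 characters left out ...]
([295., 200.]), 0.85)] [(array([284., 189., 309., 208.]), 0.64)]
spatula [(array([389., 217.]), 0.78)] [(array([386., 189., 396., 242.]), 0.68), (array([229., 119., 317., 227.]), 0.26)]
spatula_tip [(array([397., 186.]), 0.83)] [(array([384., 188., 398., 244.]), 0.66)]
lane_0 [(array([283., 166.]), 0.76), (array([307., 184.]), 0.62)]
lane_1 [(array([283., 166.]), 0.76), (array([307., 184.]), 0.62)]
hood_hinge [(array([315., 161.]), 0.69)]
hood_handle [(array([327.,  91.]), 0.63)]
chip_todo [(array([330., 243.]), 0.8), (array([279., 168.]), 0.73), (array([377., 218.]), 0.7)]
chip_done [(array([300., 185.]), 0.73)]
spatula [(array([357., 269.]), 0.78)]
spatula_tip [(array([390., 254.]), 0.75)]
```

```bash
python3 - <<'E'
import cv2,numpy as np
a=cv2.imread('pics/top0.png');b=cv2.imread('pics/scene0.png')
cv2.imwrite('pics/t0c.png',cv2.resize(a[90:290,180:447],None,fx=3,fy=3,interpolation=cv2.INTER_CUBIC)[:600,:800])
cv2.imwrite('pics/s0.png',cv2.resize(b,(800,500)))
E
```

```text
(no output)
```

View pics/t0c.png

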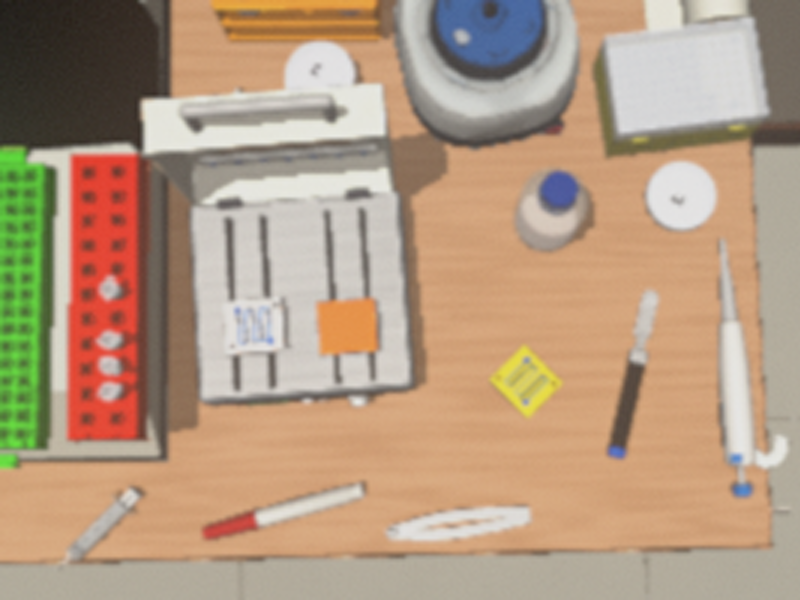

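View pics/s0.png

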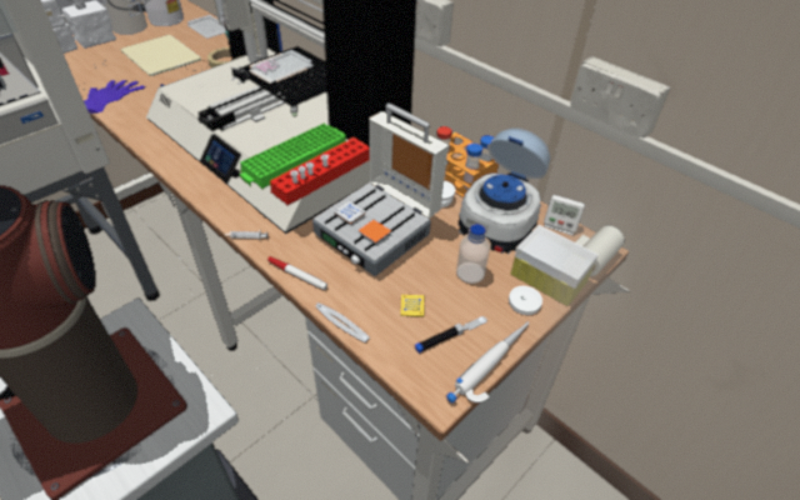

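The top view shows, in full-frame pixels, the left lane (≈264,198) holding the white chip with the blue meander, which is chip_todo. The right lane (≈296,199) holds the orange chip, which is chip_done. The yellow plate (≈356,217) is the decoy. The spatula, with black handle and steel blade, runs from ≈(385,241) to (397,187), and the hood stands open. Next I compute the positions.

```bash
python3 - <<'E'
from h import *
from scipy.optimize import least_squares
f=lambda u,v:(180+u/3,90+v/3)
cs=[f(192,205),f(398,195),f(413,387),f(202,402)]
m=np.array([[82,87],[82,-87],[-82,-87],[-82,87]])/1e3
P=np.array([onz('top',c,.05)[:2] for c in cs])
def r(p):
    c,s=np.cos(p[2]),np.sin(p[2]); return (m@np.array([[c,s],[-s,c]])+p[:2]-P).ravel()
u=least_squares(r,[.4,0,0]).x; print('unit',u,np.degrees(u[2]),np.round(r(u)*1e3,1))
U=lambda x,y:u[:2]+np.array([[np.cos(u[2]),-np.sin(u[2])],[np.sin(u[2]),np.cos(u[2])]])@[x,y]
inv=lambda w:np.array([[np.cos(u[2]),np.sin(u[2])],[-np.sin(u[2]),np.cos(u[2])]])@(np.array(w)[:2]-u[:2])
for n,px,z in [('lane0',(261,191),.05),('lane1',(298,188),.05),('hinge',(278,156),.05),('todo',(263,199),.06),('todo crop',f(254,325),.063),('done',f(348,326),.063)]:
    print(n,np.round(inv(onz('top',px,z))*1e3,1))
for n,px,z in [('lane0',(283,166),.05),('lane1',(307,184),.05),('todo',(279,168),.06),('done',(300,185),.06)]:
    print('scene',n,np.round(inv(onz('scene',px,z))*1e3,1))
print('spat top',onz('top',(389,217),0),'tip',onz('top',(397,186),0),'crop tip',onz('top',f(652,292),0.002),'butt',onz('top',f(616,456),.007))
print('spat scene',onz('scene',(357,269),0),'tip',onz('scene',(390,254),0))
# handle by two rays
o1,d1=ray('top',f(258,113)); o2,d2=ray('scene',(327,91))
A=np.stack([d1,-d2],1); t=np.linalg.lstsq(A,o2-o1,rcond=None)[0]; print('handle',o1+t[0]*d1,o2+t[1]*d2)
for a in (1.3,1.4,1.5,1.6):
    x=77-188*np.cos(a)+16*np.sin(a); z=50+188*np.sin(a)+16*np.cos(a)
    W=[*U(x/1e3,0),z/1e3]; print(a,np.round(W,3),proj('top',W),proj('scene',W))
print('shut handle',U(-.111,0),'grip',U(-.115,.04))
E
```

```text
unit [ 0.56160288 -0.0192363   0.04663195] 2.6718137387347674 [ 1.1  2.7  4.5 -3.8 -2.9 -2.3 -2.7  3.4]
lane0 [-2.2 47. ]
lane1 [ -1.  -42.4]
hinge [80.9  1.5]
todo [-23.3  41.6]
todo crop [-22.3  37.1]
done [-28.2 -37. ]
scene lane0 [-1.5 48.4]
scene lane1 [ -7.3 -40.2]
scene todo [-21.4  41.5]
scene done [-29.1 -37.9]
spat top [ 0.49112973 -0.28691045  0.        ] tip [ 0.56977522 -0.31051007  0.        ] crop tip [ 0.56603319 -0.31082336  0.002     ] butt [ 0.4285925  -0.27407807  0.007     ]
spat scene [ 4.87103753e-01 -2.87799388e-01 -1.11022302e-16] tip [ 0.57052026 -0.31140612  0.        ]
handle [ 0.6530104  -0.01461411  0.24316179] [ 0.65671588 -0.01798488  0.24381725]
1.3 [ 0.604 -0.017  0.235] [268.08249875 153.51979936] [309.78791779 102.96273057]
1.4 [ 0.622 -0.016  0.238] [267.39423212 143.80231079] [315.57046853  98.6465926 ]
1.5 [ 0.641 -0.016  0.239] [266.8482777  134.27045016] [321.28376946  95.10311578]
1.6 [ 0.66  -0.015  0.237] [266.45335057 125.08988491] [326.85013263  92.35994836]
shut handle [ 0.45072355 -0.02441057] grip [0.44486329 0.01535949]
```

```bash
cat >> h.py <<'E'
def down(yaw,flip=False):
    # tool z down, tool x along world yaw (or reversed)
    c,s=np.cos(yaw),np.sin(yaw); x=np.array([c,s,0])*(-1 if flip else 1); z=np.array([0,0,-1.]); return np.stack([x,np.cross(z,x),z],1)
def rel(P,Rm):
    s=observe(); R0=R.from_rotvec(s['eef_rot']).as_matrix()
    print('shift',np.round(R0.T@(np.array(P)-s['position']),4),'turn',np.round(R.from_matrix(R0.T@Rm).as_rotvec(),4))
E
python3 - <<'E'
from h import *
s=observe();print(R.from_rotvec(s['eef_rot']).as_matrix().round(3))
for fl in (0,1): rel([.49,-.287,.18],down(-.27,fl))
E
```

```text
[[-0.962  0.272 -0.   ]
 [ 0.272  0.962 -0.   ]
 [-0.    -0.    -1.   ]]
shift [-0.5496 -0.7677  0.0513] turn [0.0000e+00 1.0000e-04 3.1358e+00]
shift [-0.5496 -0.7677  0.0513] turn [-0.      0.     -0.0058]
```

>>> {"api": "servo_tool", "payload": {
  "steps": [
    {"x": -0.033,"y": -0.046,"z": 0},
    {"x": -0.066,"y": -0.092},
    {"x": -0.1,"y": -0.139},
    {"x": -0.133,"y": -0.186},
    {"x": -0.166,"y": -0.232},
    {"x": -0.2,"y": -0.279},
    {"x": -0.233,"y": -0.326},
    {"x": -0.266,"y": -0.372},
    {"x": -0.3,"y": -0.419},
    {"x": -0.333,"y": -0.465}
  ],
  "hand": 0.05
}}

```text
$.steps[0]: bad value
```

>>> {"api": "servo_tool", "payload": {
  "steps": [
    {"x": -0.033,"y": -0.046,"z": 0.008},
    {"x": -0.066,"y": -0.092,"z": 0.016},
    {"x": -0.1,"y": -0.139,"z": 0.024},
    {"x": -0.133,"y": -0.186,"z": 0.032},
    {"x": -0.166,"y": -0.232,"z": 0.04},
    {"x": -0.2,"y": -0.279,"z": 0.046},
    {"x": -0.2166,"y": -0.3027,"z": 0.051},
    {"x": -0.2166,"y": -0.3027,"z": 0.051},
    {"x": -0.2166,"y": -0.3027,"z": 0.051}
  ]
}}

```text
$.steps[0]: bad value
```

>>> {"api": "servo_tool", "payload": {
  "steps": [
    {"x": -0.033,"y": -0.046,"z": 0,"rx": 0,"ry": 0,"rz": 0},
    {"x": -0.066,"y": -0.092,"z": 0,"rx": 0,"ry": 0,"rz": 0},
    {"x": -0.1,"y": -0.139,"z": 0,"rx": 0,"ry": 0,"rz": 0},
    {"x": -0.133,"y": -0.186,"z": 0,"rx": 0,"ry": 0,"rz": 0},
    {"x": -0.166,"y": -0.232,"z": 0,"rx": 0,"ry": 0,"rz": 0},
    {"x": -0.2,"y": -0.279,"z": 0,"rx": 0,"ry": 0,"rz": 0},
    {"x": -0.233,"y": -0.326,"z": 0,"rx": 0,"ry": 0,"rz": 0},
    {"x": -0.266,"y": -0.372,"z": 0,"rx": 0,"ry": 0,"rz": 0},
    {"x": -0.3,"y": -0.419,"z": 0,"rx": 0,"ry": 0,"rz": 0},
    {"x": -0.333,"y": -0.465,"z": 0,"rx": 0,"ry": 0,"rz": 0}
  ],
  "hand": 0.05
}}

```text
time: 2.65
position: [0.3645, 0.0614, 0.2318]
eef_rot: [0.432, 3.11, 0.0]
wrist_force: [-0.1, 0.9, -0.4]
grip_width: 0.0501
finger_force: 0.0
```

>>> {"api": "servo_tool", "payload": {
  "steps": [
    {"x": -0.033,"y": -0.046,"z": 0.008,"rx": 0,"ry": 0,"rz": 0},
    {"x": -0.066,"y": -0.092,"z": 0.016,"rx": 0,"ry": 0,"rz": 0},
    {"x": -0.1,"y": -0.139,"z": 0.024,"rx": 0,"ry": 0,"rz": 0},
    {"x": -0.133,"y": -0.186,"z": 0.032,"rx": 0,"ry": 0,"rz": 0},
    {"x": -0.166,"y": -0.232,"z": 0.04,"rx": 0,"ry": 0,"rz": 0},
    {"x": -0.2,"y": -0.279,"z": 0.046,"rx": 0,"ry": 0,"rz": 0},
    {"x": -0.2166,"y": -0.3027,"z": 0.051,"rx": 0,"ry": 0,"rz": 0},
    {"x": -0.2166,"y": -0.3027,"z": 0.051,"rx": 0,"ry": 0,"rz": 0},
    {"x": -0.2166,"y": -0.3027,"z": 0.051,"rx": 0,"ry": 0,"rz": 0}
  ]
}}

```text
time: 3.78
position: [0.4897, -0.2863, 0.1801]
eef_rot: [-0.432, -3.111, -0.001]
wrist_force: [0.7, 0.3, 0.0]
grip_width: 0.0499
finger_force: 0.0
```

Next, the wrist view of the spatula, plus a look for its landmarks.

```bash
cat >> h.py <<'E'
def wray(px,s):
    c=calibration('wrist');K=np.array(c['camera_matrix']);T=np.array(c['tool_from_camera'])
    v=np.array([px[0]-K[0,2],px[1]-K[1,2]]);r=np.hypot(*v);th=r/K[0,0]
    d=np.array([np.sin(th)*v[0]/r,-np.sin(th)*v[1]/r,-np.cos(th)])
    R0=R.from_rotvec(s['eef_rot']).as_matrix(); return s['position']+R0@T[:3,3],R0@T[:3,:3]@d
def won(px,z,s):
    o,d=wray(px,s); return o+d*(z-o[2])/d[2]
def wproj(P,s):
    c=calibration('wrist');K=np.array(c['camera_matrix']);T=np.array(c['tool_from_camera'])
    R0=R.from_rotvec(s['eef_rot']).as_matrix()
    p=T[:3,:3].T@(R0.T@(np.array(P)-s['position'])-T[:3,3]); v=np.array([p[0],-p[1]]); r=np.hypot(*v); th=np.arctan2(r,-p[2])
    return K[:2,2]+K[0,0]*th*v/r
E
python3 - <<'E'
from h import *
s=observe(); a=save('wrist','w0.png')
for n,z in [('spatula',0),('spatula_tip',0.001)]:
    print(n,[(np.round(r['location']),round(r['p'],2),won(r['location'],z,s).round(4)) for r in landmark_of('wrist',n)])
cv2.imwrite('pics/w0b.png',cv2.resize(a,(800,500))[:,:,::-1])
E
```

```text
spatula [(array([322., 174.]), 0.93, array([ 0.4903, -0.2865,  0.    ]))]
spatula_tip [(array([320., 244.]), 0.79, array([ 0.5675, -0.3101,  0.001 ])), (array([568., 242.]), 0.71, array([0.6815, 0.0402, 0.001 ]))]
```

View pics/w0b.png

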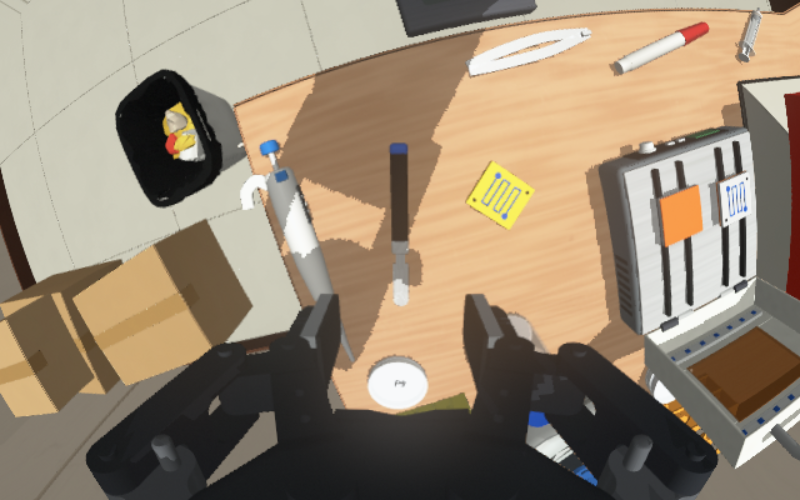

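```bash
python3 - <<'E'
from h import *
s=observe()
b=won((399/1.25,147/1.25),.007,s);t=won((401/1.25,303/1.25),.002,s);m=won((400/1.25,240/1.25),.014,s)
print(b,t,m,np.linalg.norm(t-b),np.arctan2(*(t-b)[1::-1]))
yaw=-.285
x=np.array([np.cos(yaw),np.sin(yaw),0]); print(b+.065*x,t-.08*x,m-.025*x)
print(R.from_rotvec(s['eef_rot']).as_matrix().round(4))
rel([*((t-.08*x)[:2]),.1],down(yaw,1))
E
```

```text
[ 0.43188024 -0.27227677  0.007     ] [ 0.56599783 -0.30849771  0.002     ] [ 0.50535339 -0.29220359  0.014     ] 0.13901252914644188 -0.2637757465181094
[ 0.49425825 -0.290552    0.007     ] [ 0.48922489 -0.28600511  0.002     ] [ 0.48136185 -0.28517465  0.014     ]
[[-9.625e-01  2.712e-01  4.000e-04]
 [ 2.712e-01  9.625e-01 -2.000e-04]
 [-4.000e-04 -1.000e-04 -1.000e+00]]
shift [ 0.0008 -0.0002  0.0807] turn [-0.0001  0.0004  0.0103]
```

>>> {"api": "servo_tool", "payload": {
  "steps": [
    {"x": 0,"y": 0,"z": 0.06,"rx": 0,"ry": 0,"rz": 0},
    {"x": 0,"y": 0,"z": 0.12,"rx": 0,"ry": 0,"rz": 0},
    {"x": 0,"y": 0,"z": 0.16,"rx": 0,"ry": 0,"rz": 0},
    {"x": 0,"y": 0,"z": 0.177,"rx": 0,"ry": 0,"rz": 0},
    {"x": 0,"y": 0,"z": 0.177,"rx": 0,"ry": 0,"rz": 0},
    {"x": 0,"y": 0,"z": 0.177,"rx": 0,"ry": 0,"rz": 0}
  ]
}}

```text
time: 4.68
position: [0.4916, -0.288, 0.0056]
eef_rot: [0.431, 3.109, -0.003]
wrist_force: [-0.5, -0.4, -0.1]
grip_width: 0.0498
finger_force: 0.0
```

>>> {"api": "servo_tool", "payload": {
  "steps": [
    {"x": 0,"y": 0,"z": 0,"rx": 0,"ry": 0,"rz": 0},
    {"x": 0,"y": 0,"z": 0,"rx": 0,"ry": 0,"rz": 0},
    {"x": 0,"y": 0,"z": 0,"rx": 0,"ry": 0,"rz": 0},
    {"x": 0,"y": 0,"z": 0,"rx": 0,"ry": 0,"rz": 0},
    {"x": 0,"y": 0,"z": 0,"rx": 0,"ry": 0,"rz": 0}
  ],
  "hand": 0.008,
  "newtons": 70
}}

```text
time: 5.3
position: [0.4909, -0.2877, 0.0049]
eef_rot: [0.432, 3.11, -0.002]
wrist_force: [-1.6, 1.1, 6.7]
grip_width: 0.0114
finger_force: 70.1
```

>>> {"api": "servo_tool", "payload": {
  "steps": [
    {"x": 0,"y": 0,"z": -0.04,"rx": 0,"ry": 0,"rz": 0},
    {"x": 0,"y": 0,"z": -0.1,"rx": 0,"ry": 0,"rz": 0},
    {"x": 0,"y": 0,"z": -0.15,"rx": 0,"ry": 0,"rz": 0},
    {"x": 0,"y": 0,"z": -0.15,"rx": 0,"ry": 0,"rz": 0},
    {"x": 0,"y": 0,"z": -0.15,"rx": 0,"ry": 0,"rz": 0}
  ]
}}

```text
time: 5.92
position: [0.4897, -0.2868, 0.1531]
eef_rot: [-0.432, -3.112, -0.0]
wrist_force: [0.1, 0.7, -0.6]
grip_width: 0.0116
finger_force: 69.3
```

```bash
python3 - <<'E'
from h import *
s=observe(); a=save('wrist','w1.png'); b=save('scene','s1.png')
print(s['position'],s['grip_width'],s['finger_force'],s['moment'])
cv2.imwrite('pics/w1b.png',np.hstack([cv2.resize(a[60:360,220:420],(400,600)),cv2.resize(b[150:330,320:440],(400,600))])[:,:,::-1])
# refit unit pose from wrist
for n,z in [('lane_0',.05),('lane_1',.05),('chip_todo',.06),('chip_done',.06)]:
    print(n,[(np.round(r['location']),round(r['p'],2),won(r['location'],z,s).round(4)) for r in landmark_of('wrist',n)])
x=np.array([.9625,-.2712,0])
for o in (0,25,80): 
  P=s['position']+x*o/1e3-[0,0,.004]; print(o,wproj(P,s),proj('scene',P))
E
```

```text
[ 0.48970441 -0.28677454  0.15306124] 0.011552985503258577 69.27717447280884 [-0.07506365 -0.0098379  -0.00487168]
lane_0 [(array([554., 199.]), 0.78, array([ 0.56  , -0.0584,  0.05  ])), (array([598., 174.]), 0.75, array([0.552 , 0.0173, 0.05  ]))]
lane_1 [(array([554., 199.]), 0.78, array([ 0.56  , -0.0584,  0.05  ])), (array([598., 174.]), 0.75, array([0.552 , 0.0173, 0.05  ]))]
chip_todo [(array([404., 161.]), 0.84, array([ 0.4794, -0.2164,  0.06  ])), (array([605., 166.]), 0.74, array([0.5413, 0.02  , 0.06  ])), (array([321., 314.]), 0.57, array([ 0.5997, -0.3191,  0.06  ]))]
chip_done [(array([561., 181.]), 0.84, array([ 0.5392, -0.0555,  0.06  ]))]
0 [322.32398771 245.07822259] [364.22006526 221.7398502 ]
25 [322.32531098 285.42970791] [375.05276972 217.25363677]
80 [322.29397583 354.57665785] [398.11816243 207.70142616]
```

View pics/w1b.png

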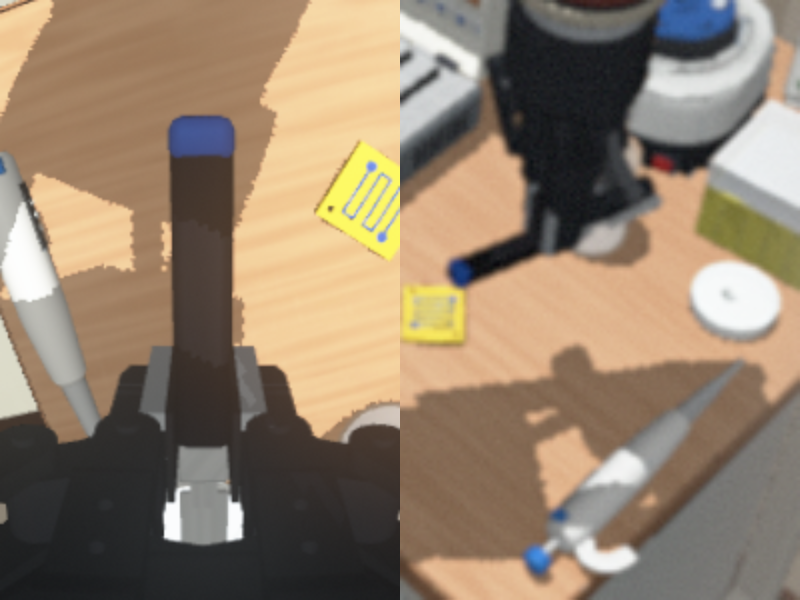

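```bash
python3 - <<'E'
from h import *
rel([.46,0.0,.22],down(.05,1))
E
```

```text
shift [ 0.1064  0.2677 -0.0676] turn [ 0.0013 -0.0022 -0.3258]
```

>>> {"api": "servo_tool", "payload": {
  "steps": [
    {"x": 0.01,"y": 0.03,"z": -0.03,"rx": 0,"ry": 0,"rz": -0.03},
    {"x": 0.03,"y": 0.08,"z": -0.06,"rx": 0,"ry": 0,"rz": -0.1},
    {"x": 0.05,"y": 0.13,"z": -0.068,"rx": 0,"ry": 0,"rz": -0.16},
    {"x": 0.07,"y": 0.18,"z": -0.068,"rx": 0,"ry": 0,"rz": -0.22},
    {"x": 0.09,"y": 0.23,"z": -0.068,"rx": 0,"ry": 0,"rz": -0.28},
    {"x": 0.106,"y": 0.268,"z": -0.068,"rx": 0.001,"ry": -0.002,"rz": -0.326},
    {"x": 0.106,"y": 0.268,"z": -0.068,"rx": 0.001,"ry": -0.002,"rz": -0.326},
    {"x": 0.106,"y": 0.268,"z": -0.068,"rx": 0.001,"ry": -0.002,"rz": -0.326}
  ]
}}

```text
time: 7.22
position: [0.461, -0.0005, 0.2211]
eef_rot: [-0.079, 3.139, -0.003]
wrist_force: [1.0, 0.2, -0.1]
grip_width: 0.0118
finger_force: 69.3
```

```bash
python3 - <<'E'
from h import *
s=observe(); a=save('wrist','w2.png')
print(s['position'],s['eef_rot'])
for n,z in [('lane_0',.05),('lane_1',.05),('chip_todo',.06),('chip_done',.06)]:
    print(n,[(np.round(r['location']),round(r['p'],2),won(r['location'],z,s).round(4)) for r in landmark_of('wrist',n)])
cv2.imwrite('pics/w2b.png',cv2.resize(a[120:360,160:480],(800,600),interpolation=cv2.INTER_CUBIC)[:,:,::-1])
E
```

```text
[ 0.46095336 -0.00047367  0.22105972] [-7.93390489e-02  3.13911503e+00 -2.61138702e-03]
lane_0 [(array([267., 259.]), 0.64, array([ 0.5617, -0.0585,  0.05  ]))]
lane_1 [(array([267., 259.]), 0.64, array([ 0.5617, -0.0585,  0.05  ]))]
chip_todo [(array([167., 186.]), 0.75, array([ 0.4778, -0.171 ,  0.06  ])), (array([337., 249.]), 0.65, array([0.5392, 0.0191, 0.06  ]))]
chip_done [(array([271., 244.]), 0.57, array([ 0.537 , -0.0526,  0.06  ]))]
```

View pics/w2b.png

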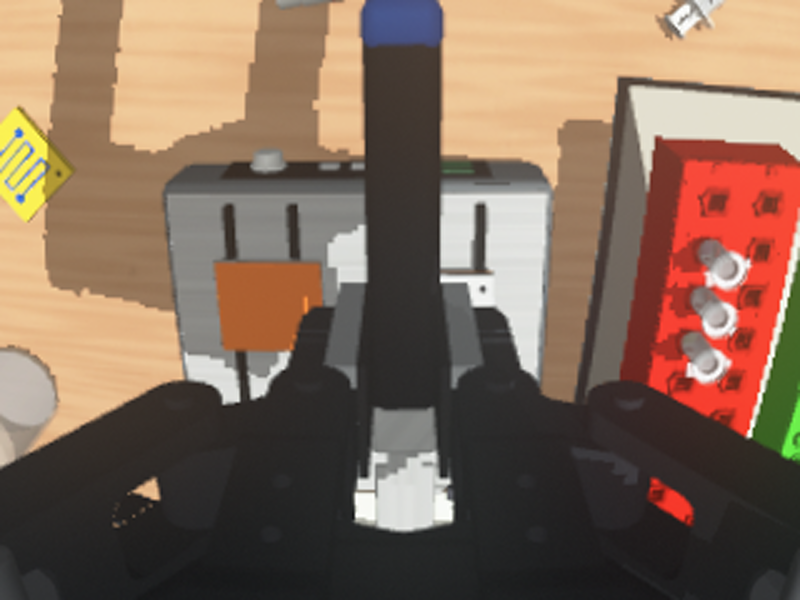

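```bash
python3 - <<'E'
from h import *
from scipy.optimize import least_squares
s=observe(); g=lambda u,v:(160+u/2.5,120+v/2.5)
pts=[((229,206),(-74,-54),.057),((292,206),(-74,-26),.057),((481,206),(-74,54),.057),((171,192),(-82,-87),.05),((551,190),(-82,87),.05),((186,390),(None,-87),.05),((543,390),(None,87),.05)]
obs=[won(g(*p),z,s)[:2] for p,_,z in pts]
Rm=lambda a:np.array([[np.cos(a),-np.sin(a)],[np.sin(a),np.cos(a)]])
def r(p):
    o=[]
    for (q,m,z),w in zip(pts,obs):
        l=Rm(p[2]).T@(w-p[:2])*1e3; o+= [l[1]-m[1]]+([l[0]-m[0]] if m[0] is not None else [])
    return o
f=least_squares(r,[.56,-.02,.05],loss='soft_l1');u=f.x;print(u,np.degrees(u[2]),np.round(r(u),1))
inv=lambda w:Rm(u[2]).T@(w[:2]-u[:2])*1e3
print('todo front right',inv(won(g(494,270),.063,s)),inv(won(g(494,277),.063,s)),'done corners',[inv(won(g(*p),.063,s)).round(1) for p in [(215,262),(322,262),(322,349),(219,352)]])
E
```

```text
[ 0.56371412 -0.01726465  0.05176777] 2.966074521329123 [ 0.8 -0.9 -0.1 -0.9 -1.3 -0.7  6.3  2.9 -3.6  2.6  2.4 -0.9]
todo front right [-48.29749841  58.40679034] [-45.10131784  58.525799  ] done corners [array([-51.8, -59.8]), array([-52.2, -13.7]), array([-11. , -15.5]), array([ -8.3, -62.2])]
```

```bash
python3 - <<'E'
from h import *
a=.05;c,s=np.cos(a),np.sin(a)
U=lambda x,y,z:[.5635+(c*x-s*y)/1e3,-.018+(s*x+c*y)/1e3,z]
rel(U(-175,39,.0575),down(a,1)); print(U(-175,39,0))
E
```

```text
shift [0.0738 0.0172 0.1635] turn [-0.0013  0.0015 -0.0016]
[np.float64(0.3867695168293245), np.float64(0.012204905533034983), 0]
```

>>> {"api": "servo_tool", "payload": {
  "steps": [
    {"x": 0.045,"y": 0.01,"z": 0.01,"rx": 0,"ry": 0,"rz": 0},
    {"x": 0.074,"y": 0.017,"z": 0.05,"rx": 0,"ry": 0,"rz": 0},
    {"x": 0.074,"y": 0.017,"z": 0.1,"rx": -0.001,"ry": 0.0015,"rz": -0.0015},
    {"x": 0.074,"y": 0.017,"z": 0.15,"rx": -0.001,"ry": 0.0015,"rz": -0.0015},
    {"x": 0.074,"y": 0.017,"z": 0.1635,"rx": -0.001,"ry": 0.0015,"rz": -0.0015},
    {"x": 0.074,"y": 0.017,"z": 0.1635,"rx": -0.001,"ry": 0.0015,"rz": -0.0015},
    {"x": 0.074,"y": 0.017,"z": 0.1635,"rx": -0.001,"ry": 0.0015,"rz": -0.0015},
    {"x": 0.074,"y": 0.017,"z": 0.1635,"rx": -0.001,"ry": 0.0015,"rz": -0.0015}
  ]
}}

```text
time: 8.48
position: [0.3882, 0.0125, 0.0594]
eef_rot: [-0.081, 3.137, -0.002]
wrist_force: [0.2, -0.4, -0.3]
grip_width: 0.0116
finger_force: 69.3
```

```bash
python3 - <<'E'
from h import *
st=observe(); print(st['position'],st['wrist_force'])
a=.05;c,s=np.cos(a),np.sin(a)
U=lambda x,y,z:[.5635+(c*x-s*y)/1e3,-.018+(s*x+c*y)/1e3,z]
b=save('scene','s2.png'); t=save('top','t2.png')
print('tip',[(r['location'],round(r['p'],2)) for r in landmark_of('scene','spatula_tip')],'exp',proj('scene',U(-95,39,.053)))
rel(U(-114,39,.0575),down(a,1))
cv2.imwrite('pics/s2b.png',np.hstack([cv2.resize(b[120:270,220:340],(480,600),interpolation=cv2.INTER_CUBIC),cv2.resize(t[150:270,220:284],(320,600),interpolation=cv2.INTER_CUBIC)])[:,:,::-1])
E
```

```text
[0.3881775  0.01249919 0.05938478] [ 0.18749139 -0.40467385 -0.34452955]
tip [([260.1, 188.5], 0.75)] exp [257.77608567 184.84209644]
shift [-0.0605 -0.0006  0.0012] turn [-0.0007  0.002   0.0017]
```

View pics/s2b.png

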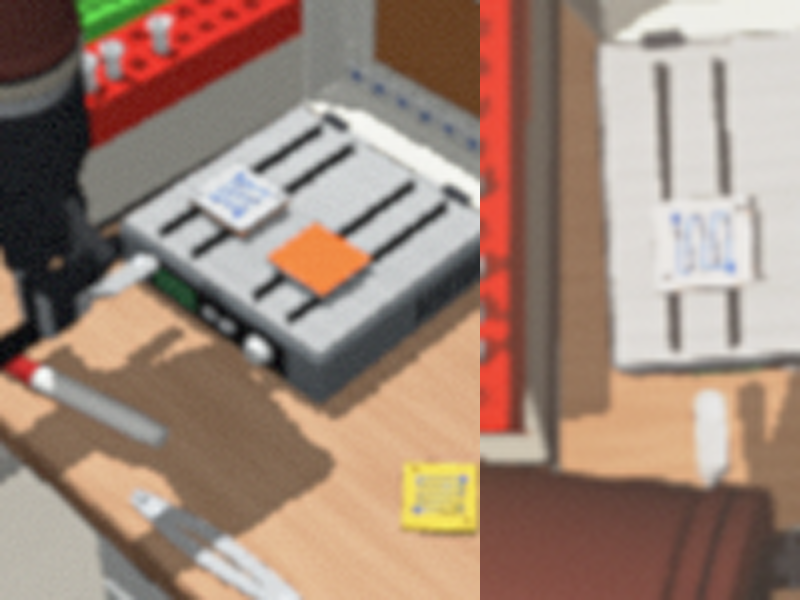

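>>> {"api": "servo_tool", "payload": {
  "steps": [
    {"x": -0.015,"y": 0,"z": 0.0015,"rx": -0.0007,"ry": 0.001,"rz": 0.0017},
    {"x": -0.03,"y": 0,"z": 0.0015,"rx": -0.0007,"ry": 0.001,"rz": 0.0017},
    {"x": -0.042,"y": 0,"z": 0.0015,"rx": -0.0007,"ry": 0.001,"rz": 0.0017},
    {"x": -0.042,"y": 0,"z": 0.0015,"rx": -0.0007,"ry": 0.001,"rz": 0.0017}
  ]
}}

```text
time: 9.12
position: [0.4292, 0.015, 0.0564]
eef_rot: [0.079, -3.14, -0.0]
wrist_force: [-0.3, -0.2, -1.6]
grip_width: 0.0116
finger_force: 69.3
```

```bash
python3 - <<'E'
from h import *
st=observe(); print(st['position'],st['eef_rot'],st['wrist_force'])
a=.05;c,s=np.cos(a),np.sin(a)
U=lambda x,y,z:[.5635+(c*x-s*y)/1e3,-.018+(s*x+c*y)/1e3,z]
rel(U(-114,39,.0575),down(a,1))
E
```

```text
[0.42919625 0.01497504 0.05644954] [ 7.88722219e-02 -3.14041267e+00 -4.89341183e-04] [-0.33088384 -0.19763463 -1.55712637]
shift [-0.0185 -0.0006 -0.0011] turn [ 0.0003 -0.0002  0.0002]
```

>>> {"api": "servo_tool", "payload": {
  "steps": [
    {"x": -0.01,"y": 0,"z": -0.0006,"rx": 0,"ry": 0,"rz": 0},
    {"x": -0.0195,"y": 0,"z": -0.0006,"rx": 0,"ry": 0,"rz": 0},
    {"x": -0.0195,"y": 0,"z": -0.0006,"rx": 0,"ry": 0,"rz": 0},
    {"x": -0.0195,"y": 0,"z": -0.0006,"rx": 0,"ry": 0,"rz": 0}
  ]
}}

```text
time: 9.62
position: [0.4476, 0.016, 0.0566]
eef_rot: [0.079, -3.139, -0.001]
wrist_force: [-1.2, -0.2, -0.5]
grip_width: 0.0119
finger_force: 69.3
```

```bash
python3 - <<'E'
from h import *
st=observe(); print(st['position'],st['eef_rot'],st['wrist_force'])
b=save('scene','s3.png'); t=save('top','t3.png')
cv2.imwrite('pics/s3b.png',np.hstack([cv2.resize(b[120:245,240:340],(480,600),interpolation=cv2.INTER_CUBIC),cv2.resize(t[150:270,220:284],(320,600),interpolation=cv2.INTER_CUBIC)])[:,:,::-1])
E
```

```text
[0.44764815 0.01599463 0.05656158] [ 7.85916439e-02 -3.13922361e+00 -6.89486554e-04] [-1.16898468 -0.19945768 -0.51292486]
```

View pics/s3b.png

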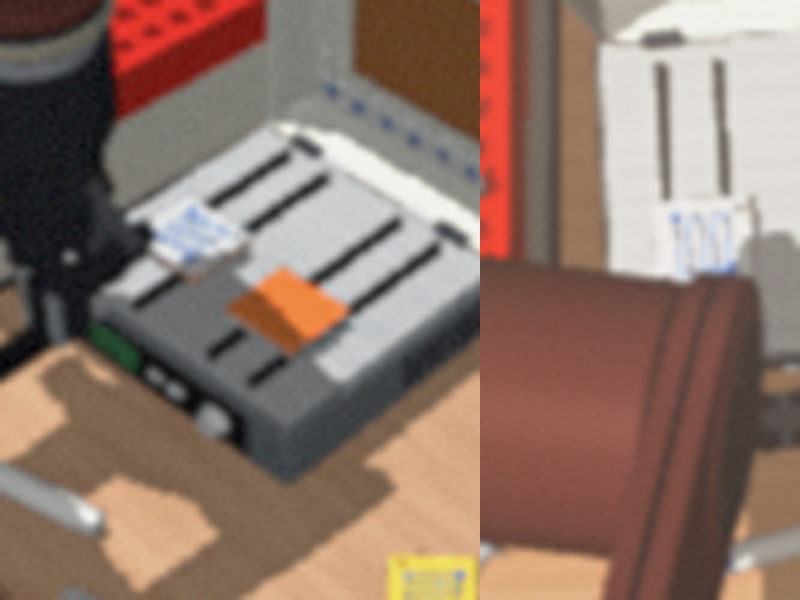

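>>> {"api": "servo_tool", "payload": {
  "steps": [
    {"x": 0,"y": 0,"z": -0.003,"rx": 0,"ry": 0,"rz": 0},
    {"x": -0.0005,"y": 0,"z": -0.007,"rx": 0,"ry": 0,"rz": 0},
    {"x": -0.0015,"y": 0,"z": -0.012,"rx": 0,"ry": 0,"rz": 0},
    {"x": -0.003,"y": 0,"z": -0.0165,"rx": 0,"ry": 0,"rz": 0},
    {"x": -0.0057,"y": 0,"z": -0.021,"rx": 0,"ry": 0,"rz": 0},
    {"x": -0.01,"y": 0,"z": -0.0256,"rx": 0,"ry": 0,"rz": 0},
    {"x": -0.015,"y": 0,"z": -0.0293,"rx": 0,"ry": 0,"rz": 0},
    {"x": -0.018,"y": 0,"z": -0.031,"rx": 0,"ry": 0,"rz": 0},
    {"x": -0.018,"y": 0,"z": -0.031,"rx": 0,"ry": 0,"rz": 0}
  ]
}}

```text
time: 10.85
position: [0.4663, 0.0168, 0.0878]
eef_rot: [0.079, -3.14, -0.001]
wrist_force: [-0.5, -0.4, -0.3]
grip_width: 0.0122
finger_force: 69.3
```

```bash
python3 - <<'E'
from h import *
st=observe(); print(st['position'],st['eef_rot'],st['wrist_force'])
b=save('scene','s4.png'); t=save('top','t4.png')
cv2.imwrite('pics/s4b.png',np.hstack([cv2.resize(b[120:245,240:340],(480,600),interpolation=cv2.INTER_CUBIC),cv2.resize(t[150:270,220:284],(320,600),interpolation=cv2.INTER_CUBIC)])[:,:,::-1])
E
```

```text
[0.46625107 0.0168331  0.08783964] [ 7.85512638e-02 -3.14012639e+00 -5.34813903e-04] [-0.52421606 -0.39454642 -0.33926599]
```

View pics/s4b.png

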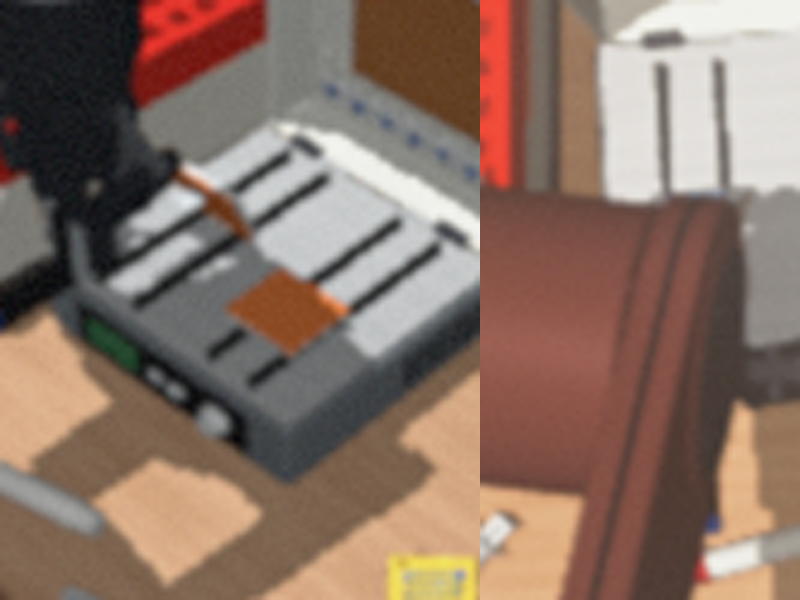

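The chip is tilted up about 65°, with its orange side facing the front. It still pivots on its rear edge, so I keep pushing it over.

>>> {"api": "servo_tool", "payload": {
  "steps": [
    {"x": -0.006,"y": 0,"z": -0.0015,"rx": 0,"ry": 0,"rz": 0},
    {"x": -0.011,"y": 0,"z": -0.002,"rx": 0,"ry": 0,"rz": 0},
    {"x": -0.014,"y": 0,"z": -0.002,"rx": 0,"ry": 0,"rz": 0},
    {"x": -0.017,"y": 0,"z": -0.002,"rx": 0,"ry": 0,"rz": 0},
    {"x": -0.02,"y": 0,"z": -0.002,"rx": 0,"ry": 0,"rz": 0},
    {"x": -0.0225,"y": 0,"z": -0.001,"rx": 0,"ry": 0,"rz": 0},
    {"x": -0.0225,"y": 0,"z": -0.001,"rx": 0,"ry": 0,"rz": 0}
  ]
}}

```text
time: 11.82
position: [0.4884, 0.018, 0.0886]
eef_rot: [0.079, -3.14, -0.001]
wrist_force: [0.8, 0.4, -1.0]
grip_width: 0.0118
finger_force: 69.3
```

```bash
python3 - <<'E'
from h import *
st=observe(); print(st['position'],st['eef_rot'],st['wrist_force'])
b=save('scene','s5.png')
for n in ('chip_done','chip_todo'):print([(r['location'],round(r['p'],2)) for r in landmark_of('scene',n)])
t=save('top','t5.png')
cv2.imwrite('pics/s5b.png',np.hstack([cv2.resize(b[120:245,240:340],(480,600),interpolation=cv2.INTER_CUBIC),cv2.resize(t[150:270,220:284],(320,600),interpolation=cv2.INTER_CUBIC)])[:,:,::-1])
E
```

```text
[0.48840201 0.01800226 0.08856551] [ 7.85989784e-02 -3.13961340e+00 -6.32495954e-04] [ 0.80304509  0.36191314 -1.00203179]
[]
[([331.3, 244.4], 0.78), ([293.7, 158.1], 0.58)]
```

View pics/s5b.png

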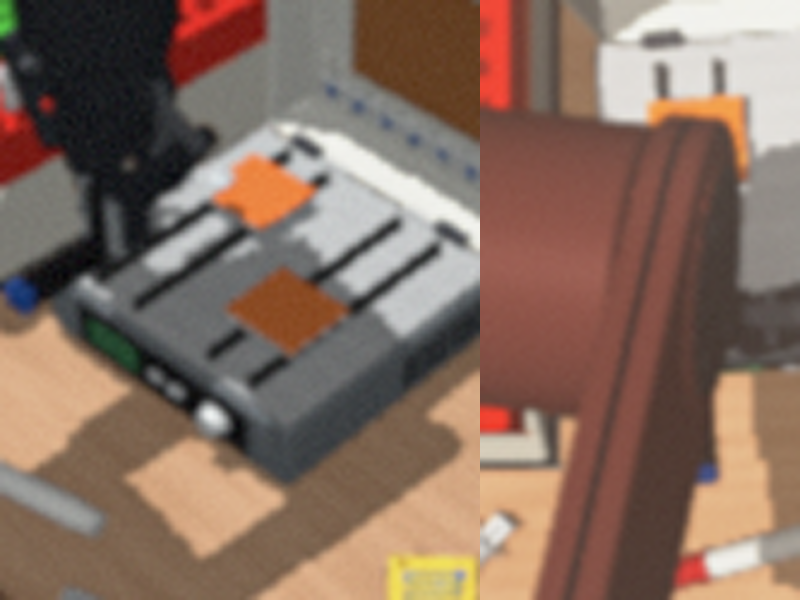

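```bash
python3 - <<'E'
from h import *
rel([.4905,-.2872,.15],down(-.2747,1))
E
```

```text
shift [ 0.0131 -0.3049 -0.0614] turn [ 2.000e-04 -9.000e-04  3.247e-01]
```

>>> {"api": "servo_tool", "payload": {
  "steps": [
    {"x": 0.02,"y": 0,"z": -0.04,"rx": 0,"ry": 0,"rz": 0},
    {"x": 0.045,"y": -0.015,"z": -0.08,"rx": 0,"ry": 0,"rz": 0},
    {"x": 0.05,"y": -0.07,"z": -0.08,"rx": 0,"ry": 0,"rz": 0.06},
    {"x": 0.05,"y": -0.13,"z": -0.08,"rx": 0,"ry": 0,"rz": 0.13},
    {"x": 0.045,"y": -0.19,"z": -0.08,"rx": 0,"ry": 0,"rz": 0.2},
    {"x": 0.03,"y": -0.25,"z": -0.07,"rx": 0,"ry": 0,"rz": 0.26},
    {"x": 0.013,"y": -0.305,"z": -0.061,"rx": 0,"ry": -0.001,"rz": 0.325},
    {"x": 0.013,"y": -0.305,"z": -0.061,"rx": 0,"ry": -0.001,"rz": 0.325},
    {"x": 0.013,"y": -0.305,"z": -0.061,"rx": 0,"ry": -0.001,"rz": 0.325}
  ]
}}

```text
time: 13.15
position: [0.4902, -0.2869, 0.1491]
eef_rot: [-0.431, -3.111, -0.002]
wrist_force: [-0.6, -0.0, -0.7]
grip_width: 0.0116
finger_force: 69.2
```

>>> {"api": "servo_tool", "payload": {
  "steps": [
    {"x": 0,"y": 0,"z": 0.06,"rx": 0,"ry": 0,"rz": 0},
    {"x": 0,"y": 0,"z": 0.11,"rx": 0,"ry": 0,"rz": 0},
    {"x": 0,"y": 0,"z": 0.13,"rx": 0,"ry": 0,"rz": 0},
    {"x": 0,"y": 0,"z": 0.137,"rx": 0,"ry": 0,"rz": 0},
    {"x": 0,"y": 0,"z": 0.14,"rx": 0,"ry": 0,"rz": 0},
    {"x": 0,"y": 0,"z": 0.14,"rx": 0,"ry": 0,"rz": 0},
    {"x": 0,"y": 0,"z": 0.14,"rx": 0,"ry": 0,"rz": 0}
  ]
}}

```text
time: 14.02
position: [0.4916, -0.288, 0.011]
eef_rot: [0.43, 3.11, -0.001]
wrist_force: [-0.3, 0.3, -0.4]
grip_width: 0.0113
finger_force: 69.3
```

>>> {"api": "servo_tool", "payload": {
  "steps": [
    {"x": 0,"y": 0,"z": 0.003,"rx": 0,"ry": 0,"rz": 0},
    {"x": 0,"y": 0,"z": 0.005,"rx": 0,"ry": 0,"rz": 0},
    {"x": 0,"y": 0,"z": 0.006,"rx": 0,"ry": 0,"rz": 0},
    {"x": 0,"y": 0,"z": 0.006,"rx": 0,"ry": 0,"rz": 0}
  ]
}}

```text
time: 14.52
position: [0.4908, -0.2874, 0.0049]
eef_rot: [-0.431, -3.112, -0.001]
wrist_force: [-4.9, 3.6, 11.1]
grip_width: 0.0118
finger_force: 70.8
```

>>> {"api": "servo_tool", "payload": {
  "steps": [
    {"x": 0,"y": 0,"z": -0.001,"rx": 0,"ry": 0,"rz": 0},
    {"x": 0,"y": 0,"z": -0.001,"rx": 0,"ry": 0,"rz": 0},
    {"x": 0,"y": 0,"z": -0.001,"rx": 0,"ry": 0,"rz": 0},
    {"x": 0,"y": 0,"z": -0.001,"rx": 0,"ry": 0,"rz": 0},
    {"x": 0,"y": 0,"z": -0.02,"rx": 0,"ry": 0,"rz": 0},
    {"x": 0,"y": 0,"z": -0.07,"rx": 0,"ry": 0,"rz": 0},
    {"x": 0,"y": 0,"z": -0.13,"rx": 0,"ry": 0,"rz": 0},
    {"x": 0,"y": 0,"z": -0.19,"rx": 0,"ry": 0,"rz": 0},
    {"x": 0,"y": 0,"z": -0.25,"rx": 0,"ry": 0,"rz": 0},
    {"x": 0,"y": 0,"z": -0.29,"rx": 0,"ry": 0,"rz": 0}
  ],
  "hand": 0.05
}}

```text
time: 15.78
position: [0.4912, -0.2877, 0.2991]
eef_rot: [0.43, 3.107, -0.004]
wrist_force: [-0.1, -0.7, -0.3]
grip_width: 0.0501
finger_force: 0.0
```

```bash
python3 - <<'E'
from h import *
s=observe(); print(s['position'],s['grip_width'],s['q'])
t=save('top','t6.png')
for n in ('spatula','spatula_tip','chip_done','hood_handle','hood_hinge'):print(n,[(np.round(r['location'],1),round(r['p'],2)) for r in landmark_of('top',n)])
h1=landmark_of('top','hood_handle')[0]['location']
b=save('scene','s6.png')
hs=landmark_of('scene','hood_handle'); print(hs, [r['box'] for r in spot_in('scene','hood_handle')])
if hs:
    o1,d1=ray('top',h1); o2,d2=ray('scene',hs[0]['location'])
    A=np.stack([d1,-d2],1); q=np.linalg.lstsq(A,o2-o1,rcond=None)[0]; print('handle',o1+q[0]*d1,o2+q[1]*d2)
cv2.imwrite('pics/s6b.png',np.hstack([cv2.resize(b[60:210,250:380],(520,600),interpolation=cv2.INTER_CUBIC),cv2.resize(t[100:240,220:285],(279,600),interpolation=cv2.INTER_CUBIC)])[:,:,::-1])
a=.05;c,sn=np.cos(a),np.sin(a)
U=lambda x,y,z:[.5635+(c*x-sn*y)/1e3,-.018+(sn*x+c*y)/1e3,z]
for A in (1.45,1.5,1.55,1.6):
    x=77-188*np.cos(A)+16*np.sin(A); z=50+188*np.sin(A)+16*np.cos(A)
    for y in (-46,46):
        W=U(x,y,z/1e3); print(A,y,np.round(W,3),((proj('top',W)-[220,100])*4.29).round(),((proj('scene',W)-[250,60])*4).round())
E
```

```text
[ 0.49124057 -0.28774122  0.29912756] 0.050103881522447734 [-6.68575201e-01  4.60381104e-02  1.59229483e+00  3.37608519e-04
  1.49732009e+00 -1.96449101e+00]
spatula []
spatula_tip []
chip_done [(array([293.7, 199.4]), 0.77)]
hood_handle [(array([261.6, 121. ]), 0.93)]
hood_hinge [(array([279.1, 156.9]), 0.72), (array([282.7, 188.8]), 0.48)]
[{'location': [327.1, 91.8], 'p': 0.91}, {'location': [375.9, 218.8], 'p': 0.64}, {'location': [307.6, 184.3], 'p': 0.18}] [[296.2, 81.3, 361.9, 174.6], [357.1, 259.4, 423.3, 325.0]]
handle [ 0.67116463 -0.00383799  0.22926368] [ 0.67172789 -0.00434566  0.22936863]
1.45 -46 [ 0.636 -0.06   0.239] [300. 156.] [336. 177.]
1.45 46 [0.631 0.031 0.239] [ 97. 170.] [215. 114.]
1.5 -46 [ 0.645 -0.06   0.239] [299. 136.] [348. 170.]
1.5 46 [0.641 0.032 0.239] [ 96. 150.] [226. 108.]
1.55 -46 [ 0.655 -0.059  0.238] [298. 116.] [359. 164.]
1.55 46 [0.65  0.032 0.238] [ 95. 130.] [237. 102.]
1.6 -46 [ 0.664 -0.059  0.237] [297.  97.] [370. 158.]
1.6 46 [0.66  0.033 0.237] [ 95. 111.] [249.  97.]
```

View pics/s6b.png

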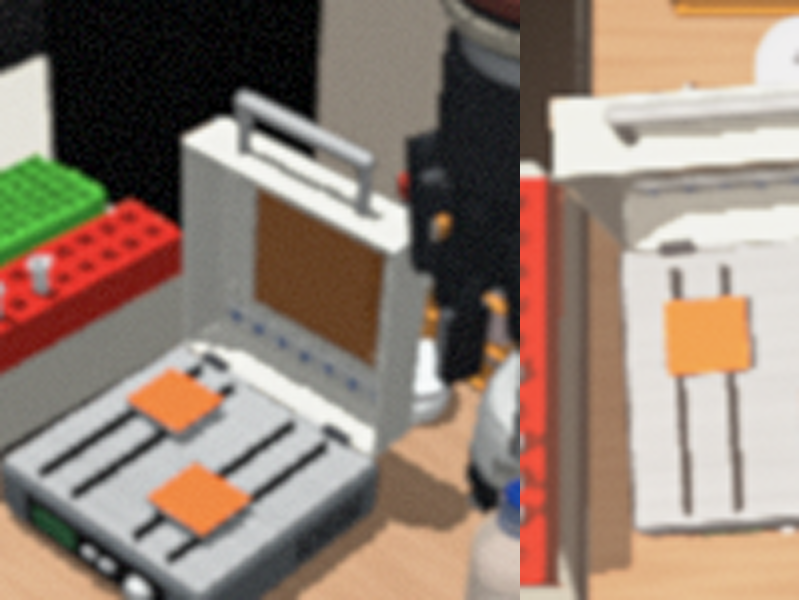

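```bash
python3 - <<'E'
from h import *
rel([.52,-.02,.305],down(.05+np.pi/2)); rel([.658,-.013,.305],down(.05+np.pi/2))
E
```

```text
shift [ 0.0438  0.265  -0.0124] turn [-3.0000e-04 -2.8000e-03  1.2458e+00]
shift [-0.0872  0.3092 -0.0126] turn [-3.0000e-04 -2.8000e-03  1.2458e+00]
```

>>> {"api": "servo_tool", "payload": {
  "steps": [
    {"x": 0.008,"y": 0.05,"z": -0.008,"rx": 0,"ry": 0,"rz": 0.16},
    {"x": 0.016,"y": 0.1,"z": -0.008,"rx": 0,"ry": 0,"rz": 0.32},
    {"x": 0.024,"y": 0.15,"z": -0.008,"rx": 0,"ry": 0,"rz": 0.48},
    {"x": 0.033,"y": 0.2,"z": -0.008,"rx": 0,"ry": 0,"rz": 0.64},
    {"x": 0.044,"y": 0.25,"z": -0.01,"rx": 0,"ry": 0,"rz": 0.8},
    {"x": 0.044,"y": 0.265,"z": -0.01,"rx": 0,"ry": 0,"rz": 0.96},
    {"x": 0.02,"y": 0.275,"z": -0.01,"rx": 0,"ry": 0,"rz": 1.12},
    {"x": -0.02,"y": 0.287,"z": -0.01,"rx": 0,"ry": 0,"rz": 1.246},
    {"x": -0.06,"y": 0.3,"z": -0.01,"rx": 0,"ry": 0,"rz": 1.246},
    {"x": -0.087,"y": 0.309,"z": -0.01,"rx": 0,"ry": 0,"rz": 1.246}
  ]
}}

```text
time: 17.52
position: [0.6595, -0.0134, 0.3022]
eef_rot: [-2.164, -2.275, 0.001]
wrist_force: [-0.5, -0.3, 0.6]
grip_width: 0.0501
finger_force: 0.0
```

>>> {"api": "servo_tool", "payload": {
  "steps": [
    {"x": 0,"y": 0,"z": 0,"rx": 0,"ry": 0,"rz": 0},
    {"x": 0,"y": 0,"z": 0,"rx": 0,"ry": 0,"rz": 0}
  ]
}}

```text
time: 17.77
position: [0.6576, -0.0135, 0.3028]
eef_rot: [-2.164, -2.275, 0.001]
wrist_force: [0.8, 0.2, 0.7]
grip_width: 0.0499
finger_force: 0.0
```

```bash
python3 - <<'E'
from h import *
s=observe(); print(s['position'],s['q'])
w=save('wrist','w7.png')
print([(np.round(r['location'],1),round(r['p'],2),won(r['location'],.237,s).round(4)) for r in landmark_of('wrist','hood_handle')])
cv2.imwrite('pics/w7b.png',w[60:400,100:560,::-1])
for p in ([.658,-.013,.237],[.66,.033,.237],[.656,-.059,.237]): print(wproj(p,s)-[100,60])
rel([.658,-.013,.22],down(.05+np.pi/2))
E
```

```text
[ 0.65761417 -0.01352836  0.30279266] [-1.40476677e-01  2.65704415e-01  1.34014762e+00  2.42184990e-04
  1.53747220e+00 -1.90363368e-01]
[]
[221.12873642 146.96922466]
[227.47492945  82.0949752 ]
[215.51291421 204.06753719]
shift [0.0005 0.0004 0.0837] turn [-0.0001 -0.0003 -0.0003]
```

View pics/w7b.png

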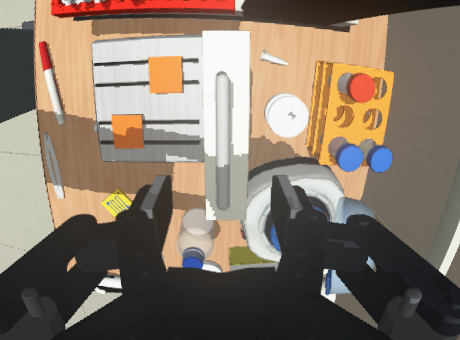

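>>> {"api": "servo_tool", "payload": {
  "steps": [
    {"x": 0,"y": 0,"z": 0.03,"rx": 0,"ry": 0,"rz": 0},
    {"x": 0,"y": 0,"z": 0.06,"rx": 0,"ry": 0,"rz": 0},
    {"x": 0,"y": 0,"z": 0.08,"rx": 0,"ry": 0,"rz": 0},
    {"x": 0,"y": 0,"z": 0.084,"rx": 0,"ry": 0,"rz": 0},
    {"x": 0,"y": 0,"z": 0.084,"rx": 0,"ry": 0,"rz": 0},
    {"x": 0,"y": 0,"z": 0.084,"rx": 0,"ry": 0,"rz": 0}
  ]
}}

```text
time: 18.62
position: [0.6591, -0.0137, 0.2214]
eef_rot: [2.164, 2.275, 0.003]
wrist_force: [-0.4, -0.2, -0.3]
grip_width: 0.0499
finger_force: 0.0
```

>>> {"api": "servo_tool", "payload": {
  "steps": [
    {"x": 0,"y": 0,"z": 0,"rx": 0,"ry": 0,"rz": 0},
    {"x": 0,"y": 0,"z": 0,"rx": 0,"ry": 0,"rz": 0},
    {"x": 0,"y": 0,"z": 0,"rx": 0,"ry": 0,"rz": 0},
    {"x": 0,"y": 0,"z": 0,"rx": 0,"ry": 0,"rz": 0},
    {"x": 0,"y": 0,"z": 0,"rx": 0,"ry": 0,"rz": 0}
  ],
  "hand": 0.0,
  "newtons": 25
}}

```text
time: 19.25
position: [0.6586, -0.0136, 0.2202]
eef_rot: [2.165, 2.276, 0.001]
wrist_force: [0.2, -0.2, 3.3]
grip_width: 0.009
finger_force: 24.5
```

```bash
python3 - <<'E'
from h import *
s=observe(); print(s['position'],s['wrist_force'],s['moment'],s['grip_width'],s['finger_force'])
P0=s['position'];a=.05
# arc in unit frame from bar grasp: bar x measured; z of bar from hinge geometry
hx=.5635+.077*np.cos(a)-0; hy=-.018+.077*np.sin(a)
rad=np.hypot(.188,.016); off=np.arctan2(.016,.188)
f=((P0[:2]-[hx,hy])@[np.cos(a),np.sin(a)])  # forward(+rear) offset of bar from hinge
A=np.arccos(-f/rad)-off; print('rear off',f,'A',A,'bar z',.05+rad*np.sin(A+off))
for k in np.linspace(A,0,21):
    print(round(k,3),'back(y?)',round(f+rad*np.cos(k+off),4),'down',round(rad*(np.sin(A+off)-np.sin(k+off)),4))
R0=R.from_rotvec(s['eef_rot']).as_matrix();print(R0.round(3))
E
```

```text
[ 0.65859454 -0.01355879  0.22023606] [ 0.21279351 -0.18915957  3.26966427] [-0.04455567 -0.00752188  0.02496602] 0.008950393878317467 24.489141404628754
rear off 0.018197661061728355 A 1.5824921007707304 bar z 0.23780001366315834
1.582 back(y?) -0.0 down 0.0
1.503 back(y?) 0.0149 down -0.0009
1.424 back(y?) 0.0298 down -0.0005
1.345 back(y?) 0.0447 down 0.001
1.266 back(y?) 0.0594 down 0.0037
1.187 back(y?) 0.0738 down 0.0075
1.108 back(y?) 0.0879 down 0.0125
1.029 back(y?) 0.1015 down 0.0185
0.949 back(y?) 0.1146 down 0.0256
0.87 back(y?) 0.1271 down 0.0337
0.791 back(y?) 0.139 down 0.0428
0.712 back(y?) 0.1501 down 0.0528
0.633 back(y?) 0.1603 down 0.0637
0.554 back(y?) 0.1697 down 0.0753
0.475 back(y?) 0.1781 down 0.0876
0.396 back(y?) 0.1855 down 0.1006
0.316 back(y?) 0.1919 down 0.1141
0.237 back(y?) 0.1972 down 0.128
0.158 back(y?) 0.2013 down 0.1424
0.079 back(y?) 0.2043 down 0.157
0.0 back(y?) 0.2062 down 0.1718
[[-0.05   0.999  0.001]
 [ 0.999  0.05   0.   ]
 [ 0.     0.001 -1.   ]]
```

>>> {"api": "servo_tool", "payload": {
  "steps": [
    {"x": 0,"y": -0.007,"z": -0.0005,"rx": 0,"ry": 0,"rz": 0},
    {"x": 0,"y": -0.015,"z": -0.0009,"rx": 0,"ry": 0,"rz": 0},
    {"x": 0,"y": -0.0298,"z": -0.0005,"rx": 0,"ry": 0,"rz": 0},
    {"x": 0,"y": -0.0447,"z": 0.001,"rx": 0,"ry": 0,"rz": 0},
    {"x": 0,"y": -0.0594,"z": 0.0037,"rx": 0,"ry": 0,"rz": 0},
    {"x": 0,"y": -0.0738,"z": 0.0075,"rx": 0,"ry": 0,"rz": 0},
    {"x": 0,"y": -0.0879,"z": 0.0125,"rx": 0,"ry": 0,"rz": 0},
    {"x": 0,"y": -0.1015,"z": 0.0185,"rx": 0,"ry": 0,"rz": 0},
    {"x": 0,"y": -0.1015,"z": 0.0185,"rx": 0,"ry": 0,"rz": 0}
  ]
}}

```text
time: 20.38
position: [0.5549, -0.0191, 0.2004]
eef_rot: [-2.165, -2.274, 0.004]
wrist_force: [-1.6, -3.2, 0.8]
grip_width: 0.0088
finger_force: 25.6
```

```bash
python3 - <<'E'
from h import *
s=observe(); print(s['position'],s['wrist_force'],s['moment'],s['grip_width'],s['finger_force'])
P0=np.array([0.6586,-.01356]);print('back',(P0-s['position'][:2])@[np.cos(.05),np.sin(.05)],'down',.2202-s['position'][2])
b=save('scene','s8.png');print([(r['location'],round(r['p'],2)) for r in landmark_of('scene','hood_handle')])
a=.05
for A in (.9,1,1.03,1.06,1.15):
    x=77-188*np.cos(A)+16*np.sin(A); z=50+188*np.sin(A)+16*np.cos(A);print(A,proj('scene',[.5635+np.cos(a)*x/1e3,-.018+np.sin(a)*x/1e3,z/1e3]))
E
```

```text
[ 0.55492891 -0.01911357  0.20043522] [-1.59248817 -3.15328134  0.78296352] [-0.37334856  0.31431379  0.03672169] 0.008835504433502601 25.60586392879486
back 0.10381908881333181 down 0.019764784477204367
[([294.0, 115.9], 0.66)]
0.9 [287.95342947 126.25422891]
1 [293.13906615 119.44545122]
1.03 [294.75100432 117.49676797]
1.06 [296.38493131 115.59604123]
1.15 [301.39570141 110.2053759 ]
```

>>> {"api": "servo_tool", "payload": {
  "steps": [
    {"x": 0,"y": -0.0131,"z": 0.0071,"rx": 0,"ry": 0,"rz": 0},
    {"x": 0,"y": -0.0256,"z": 0.0152,"rx": 0,"ry": 0,"rz": 0},
    {"x": 0,"y": -0.0375,"z": 0.0243,"rx": 0,"ry": 0,"rz": 0},
    {"x": 0,"y": -0.0486,"z": 0.0343,"rx": 0,"ry": 0,"rz": 0},
    {"x": 0,"y": -0.0588,"z": 0.0452,"rx": 0,"ry": 0,"rz": 0},
    {"x": 0,"y": -0.0682,"z": 0.0568,"rx": 0,"ry": 0,"rz": 0},
    {"x": 0,"y": -0.0766,"z": 0.0691,"rx": 0,"ry": 0,"rz": 0},
    {"x": 0,"y": -0.084,"z": 0.0821,"rx": 0,"ry": 0,"rz": 0},
    {"x": 0,"y": -0.0904,"z": 0.0956,"rx": 0,"ry": 0,"rz": 0},
    {"x": 0,"y": -0.0904,"z": 0.0956,"rx": 0,"ry": 0,"rz": 0}
  ]
}}

```text
time: 21.72
position: [0.4657, -0.0234, 0.1039]
eef_rot: [-2.165, -2.275, 0.001]
wrist_force: [0.5, -5.1, -0.6]
grip_width: 0.0085
finger_force: 25.8
```

```bash
python3 - <<'E'
from h import *
s=observe(); print(s['position'],s['wrist_force'],s['moment'],s['grip_width'],s['finger_force'])
P0=np.array([0.6586,-.01356]);print('back',(P0-s['position'][:2])@[np.cos(.05),np.sin(.05)],'down',.2202-s['position'][2])
b=save('scene','s9.png');print([(r['location'],round(r['p'],2)) for r in landmark_of('scene','hood_handle')])
a=.05
for A in (0,.1,.2,.3,.4):
    x=77-188*np.cos(A)+16*np.sin(A); z=50+188*np.sin(A)+16*np.cos(A);print(A,proj('scene',[.5635+np.cos(a)*x/1e3,-.018+np.sin(a)*x/1e3,z/1e3]))
E
```

```text
[ 0.46573469 -0.02338259  0.10389428] [ 0.52275504 -5.05345219 -0.59165037] [-0.85155548 -0.2166216  -0.00172126] 0.008494402126083225 25.826709866523743
back 0.1931152009933503 down 0.11630571593520739
[([264.3, 170.9], 0.75)]
0 [263.61111908 192.24066902]
0.1 [263.91210265 185.78600908]
0.2 [264.83913639 178.88703804]
0.3 [266.39957045 171.62614822]
0.4 [268.58918784 164.09719497]
```

>>> {"api": "servo_tool", "payload": {
  "steps": [
    {"x": 0,"y": -0.0053,"z": 0.0139,"rx": 0,"ry": 0,"rz": 0},
    {"x": 0,"y": -0.0094,"z": 0.0283,"rx": 0,"ry": 0,"rz": 0},
    {"x": 0,"y": -0.0124,"z": 0.0429,"rx": 0,"ry": 0,"rz": 0},
    {"x": 0,"y": -0.0135,"z": 0.05,"rx": 0,"ry": 0,"rz": 0},
    {"x": 0,"y": -0.0143,"z": 0.056,"rx": 0,"ry": 0,"rz": 0},
    {"x": 0,"y": -0.0143,"z": 0.058,"rx": 0,"ry": 0,"rz": 0},
    {"x": 0,"y": -0.0143,"z": 0.058,"rx": 0,"ry": 0,"rz": 0},
    {"x": 0,"y": -0.0143,"z": 0.058,"rx": 0,"ry": 0,"rz": 0}
  ]
}}

```text
time: 22.82
position: [0.4518, -0.0238, 0.047]
eef_rot: [-2.165, -2.276, 0.001]
wrist_force: [-0.0, -5.0, -1.2]
grip_width: 0.0089
finger_force: 26.1
```

>>> {"api": "servo_tool", "payload": {
  "steps": [
    {"x": 0,"y": 0,"z": 0.0015,"rx": 0,"ry": 0,"rz": 0},
    {"x": 0,"y": 0,"z": 0.003,"rx": 0,"ry": 0,"rz": 0},
    {"x": 0,"y": 0,"z": 0.003,"rx": 0,"ry": 0,"rz": 0}
  ]
}}

```text
time: 23.2
position: [0.4518, -0.0238, 0.0462]
eef_rot: [-2.164, -2.275, 0.002]
wrist_force: [-11.4, -3.6, 21.9]
grip_width: 0.0089
finger_force: 28.3
```

```bash
python3 - <<'E'
from h import *
b=save('scene','s10.png');print([(r['location'],round(r['p'],2)) for r in landmark_of('scene','hood_handle')])
E
```

```text
[([264.3, 191.9], 0.81)]
```

>>> {"api": "servo_tool", "payload": {
  "steps": [
    {"x": 0,"y": 0,"z": -0.002,"rx": 0,"ry": 0,"rz": 0},
    {"x": 0,"y": 0,"z": -0.002,"rx": 0,"ry": 0,"rz": 0},
    {"x": 0,"y": 0,"z": -0.002,"rx": 0,"ry": 0,"rz": 0},
    {"x": 0,"y": 0,"z": -0.002,"rx": 0,"ry": 0,"rz": 0},
    {"x": 0,"y": 0,"z": -0.012,"rx": 0,"ry": 0,"rz": 0},
    {"x": 0,"y": 0,"z": -0.03,"rx": 0,"ry": 0,"rz": 0},
    {"x": 0,"y": 0,"z": -0.06,"rx": 0,"ry": 0,"rz": 0},
    {"x": 0,"y": 0,"z": -0.11,"rx": 0,"ry": 0,"rz": 0},
    {"x": 0,"y": 0,"z": -0.16,"rx": 0,"ry": 0,"rz": 0},
    {"x": 0,"y": 0,"z": -0.16,"rx": 0,"ry": 0,"rz": 0}
  ],
  "hand": 0.022
}}

```text
time: 24.55
position: [0.4555, -0.0245, 0.2102]
eef_rot: [2.159, 2.27, 0.009]
wrist_force: [-0.3, -0.7, -0.9]
grip_width: 0.0218
finger_force: 0.0
```

```bash
python3 - <<'E'
from h import *
s=observe();print(s['wrist_force'],s['grip_width'])
b=save('scene','s11.png');print([(r['location'],round(r['p'],2)) for r in landmark_of('scene','hood_handle')])
print([(r['location'],round(r['p'],2)) for r in landmark_of('scene','spatula')],[(r['location'],round(r['p'],2)) for r in landmark_of('scene','spatula_tip')])
cv2.imwrite('pics/s11b.png',cv2.resize(b[90:340,180:480],(720,600))[:,:,::-1])
E
```

```text
[-0.30163151 -0.72664275 -0.86411008] 0.021760231593265116
[([261.0, 193.6], 0.83)]
[([356.4, 266.3], 0.9)] [([388.6, 254.5], 0.86)]
```

View pics/s11b.png

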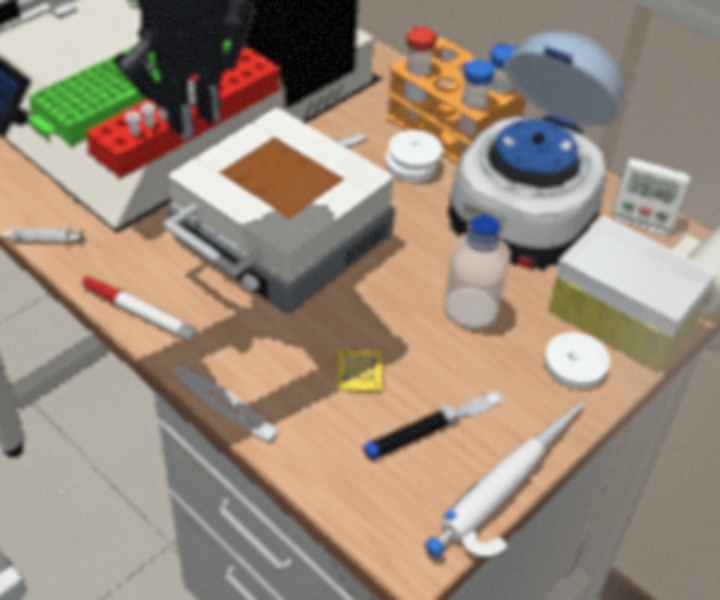

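The hood is fully shut, the spatula is lying on the table, and the robot is clear of everything. I'm handing the job in.

```bash
python3 -c "
from workcell import *
print(job_done())"
```

```text
the job is handed in; nothing more can be done
None
```

The job is handed in: the blue-side-up chip lies flat on its ribs with its orange back up, the chip already turned was left where it lay, the spatula is back on the table, and the hood was lowered under grip until fully shut, in about 25 s of the 64 s allowed.

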